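# Hook a shelf arm into the free slotted upright and lock it level with its neighbour

## Task

Hang the loose steel shelf arm on the empty slotted upright, level with the arm on the upright nearest to it, so that the two can carry a drying board: hook both claws into the slots, then press the arm down until the sprung catch snaps out and locks it. Let go of it, and do not shift or knock over the jar and the tape roll that stand beside the loose arm.

Things in the scene. Friction and masses are not known exactly. Their poses are not given: they have to be found in the camera images.
- rib (a point): Loose steel shelf arm (0.22 kg; all sizes here in mm), standing on its foot: inverted T, arm 150 long, flat foot 138 long x 44 wide x 6 thick, and along its middle an upright rib 8 thick with a straight top edge 50 above the underside. Point: middle of the rib, 75 in front of the arm's rear face, 30 above its underside, 20 below the rib's top. +x points to the rear (the claws), z up.
- rear (a point): Rear of the loose arm: stem 16 wide, 82 high, cross plate 44 wide (28 to 42 up), round lock bar 46 wide, 5 thick. Point: on the rear face, at the bar's centre, 12 above the underside. Two claws 10 wide, one above the other, stick 11 out behind: necks 8 high with undersides 21.5 and 70 above the arm's underside, tongues hanging 16 below them; 6 gap from face to tongue.
- upright: The empty slotted upright, fixed: grey steel channel 54 wide, sheet 4 thick, top 205 high, on a foot plate 160 x 100 x 8 that reaches 105 in front of it. Origin: on the table, under the middle of its front face. x points backwards through the slots: an arm is hooked in along +x and then projects to -x.
- slot (a point): Middle of the lower edge of the lowest slot, on the front face, 65 above the table. Three slots 15 wide and 32 high, 50 apart: an arm fits at a low place (slots 1, 2) or a high place (slots 2, 3). To enter, an arm is held level, in line with the upright's x, about 20 (17 to 23) higher than where it locks, and pushed in to the face; then it goes down.
- low_place (a point): Where the loose arm's rib point comes when locked at the low place: 76 (75 to 78) in front of the face, 75 above the table. The high place is 50 above it. The upper neck then rests on the lower edge of its slot; with the play of the claws the arm droops a little in front (2 to 3 low at the rib point, which is good). Axes as the upright's.
- catch (a joint): Sprung catch of the empty upright: wedge noses 5 proud of its face, each side of the slots, 63 and 113 above the table. 0 = out; grows (m) when pushed back, up to 0.009. On the way down the arm's lock bar meets the noses after about 8 mm, pushes them back (8 to 15 N push; the arm's weight is too little), and they snap out above the bar when it is home.
- stand_a: Another fixed slotted upright of the same make and height, with an arm already locked on it. Origin on the table under the middle of its front face, x backwards. It stands either right beside the empty upright (about 0.15 m away) or beyond that one (about 0.28 m away), parallel to it.
- rib_a (a point): The point of stand_a's arm that corresponds to the loose arm's rib point (30 above that arm's underside, 75 in front of its rear face); axes as the stand's.
- stand_b: Another fixed slotted upright like stand_a, with its arm at another height; of the two, one is beside the empty upright and the other further away.
- rib_b (a point): The point of stand_b's arm that corresponds to the loose arm's rib point; axes as the stand's.
- jar_mid (a point): Small white screw jar with a red lid, 55 in diameter, 80 high, standing to one side of the loose arm, loose; this point is its centre, half-way up.
- roll_mid (a point): Broad roll of tan tape lying flat, 98 in diameter, 48 high, on the other side of the loose arm, loose; this point is its centre, half-way up.
Things that resemble listed ones, but are neither listed nor needed, are in the scene too. Of the things shaped like the part that bears rib, the bare steel one is meant.

How it is judged:
By the outcome, as a careful person would: the job done as asked, in the order asked, and still so for the second after the job is handed in, with the robot touching nothing.
It also fails if it takes over 58 s, if anything falls off the work surface, if the arm or the gripper's body presses on something with over 40 N, if the wrist force passes 120 N, or if a joint passes its speed limit or range.

## Robot

A 6-joint arm with a two-finger parallel gripper is mounted at the origin on a cart in front of the work surface, level with it; the furniture and walls round the work are solid. World frame = base frame: x ahead of the robot, y to its left, z up, the work surface at z = 0. Lengths are in mm, angles in degrees, forces in N, time in s.
With the tool pointing down it reaches from about 375 to 900 mm from the base axis. Payload 3.1 kg.
Tool frame: the origin (TCP) lies at the centre of the arm's flange, where the gripper is bolted on; the fingertips stand 182 mm ahead of it and the grasp point (between the pads) lies 164 mm ahead of it (ctrl.grip_point_offset is the distance from the TCP to the grasp point, in mm); z points along the fingers, y is the line along which they close (so a half turn about z gives the same grasp; the last joint's range is limited). The gripper opens to 87 mm and grips with 3 to 60 N. Pads are 19 mm wide; open, the fingers measure 117 mm over their backs; the gripper's body (75 mm by 190 mm) begins 51 mm behind the grasp point.
Start: joints at [63.054, 30.224, 82.088, -0, 67.689, -10.227], TCP at [179.758, 598.57, 404.748] pointing down, gripper open.
Joint ranges: [-176.69, 176.69], [-43.24, 126.21], [12.49, 139.97], [-82, 262], [0, 151.66], [-163.58, 163.58]. Speed limits (degrees/s): [159.86, 159.86, 180, 180, 180, 180].

## Interface

Orientations are given as a 3x3 rotation matrix whose columns are the frame's x, y, z axes.
In Python, from workcell import ctrl gives the robot as it stands.
- The arm moves only by the tool carry_out, never from a script. Its argument "rows" is a list of rows, each a list of 3 entries, a list of its own where there are three numbers: the turn, a rotation vector about the tool's x, y, z in degrees, then the shift along the tool's x, y, z in mm, then the finger opening in mm, from 0 to 87. In form: [[[rx, ry, rz], [x, y, z], hand], ...]. A call has 1 to 10 rows; each row is the pose to reach, as a shift and turn from the pose commanded when the call began, along the tool's axes at that moment; what a row does not reach only later rows make up. A row lasts 1/12 s, in which the tool goes at most 41.7 mm and 7.16 degrees, less where a joint would pass 70% of its speed; a pose out of reach is approached as far as the arm can. A call with a gripper value outside its range is refused whole. The fingers move at their own pace and stop on an object; "squeeze" is the grip in N (left out, the last holds). Time passes only in rows, so rows that repeat a pose let the fingers close. It gives the time, the measured TCP pose, the force, the opening and the grip force at its end, in the units of the state.
- ctrl.observe(): the state, without advancing time (a new reading comes with each control period).
- ctrl.snapshot(name): name is "scene" or "top"; returns the picture (480x640x3 uint8, red, green, blue); there is no depth.
- ctrl.camera_params(name): a dict with "fx", "fy", "cx", "cy" (pixels), "world_from_camera" (4x4, takes a point from camera to world coordinates). Camera axes: x right, y up, looking along -z (the intrinsics and any distortion apply to the point x, -y, -z); pixel columns grow to the right and rows downward; lengths in mm; the calibration is good to about 2 mm. A picture is of the moment at which its call begins. camera_params takes no time and is no camera call.
- ctrl.close_job(): hands the job in; it is judged then, once.
The state is a dict: "time": time; "joints": joint angles; "joint_vel": joint speeds; "tau": joint torques, N m; "ee_pos": TCP position; "eef_rot": TCP orientation; "force": force on the tool from outside, world axes, zero at the start; "moment": the same for the moment, N m; "width": opening from 0.0 (shut) to 1.0 (fully open); "finger_force": force on a finger pad.
Only numpy, scipy, OpenCV 4.12 (cv2) and the standard library are available. Lean on these libraries where they do the work, as an engineer would, in place of code of your own. Each camera call takes 0.05 s, during which the arm holds its last target. There are 200 camera calls.

## Working session

There is one attempt and no reset: what is moved stays moved. The work goes in short steps, Python scripts to look and compute and a tool call to move; the robot and the scene stay as the last step left them, time stands still between calls to the robot, and variables do not carry over. Pictures are saved under pics/ and viewed, at most 10 in all, crops included, and the job is handed in when it is done.

Besides the shell and the picture viewer there is one more tool, called after "Emit:" as name([rows], argument=value, ...), one row to a line, values as JSON. carry_out: Moves the arm, as the interface text tells. Its arguments: {"type":"object","properties":{"rows":{"type":"array"},"squeeze":{"type":"number"}},"required":["rows"]}

```bash
mkdir -p pics; python3 - <<'E'
from workcell import ctrl
import cv2,numpy as np,json
P={}
for n in("scene","top"):
    cv2.imwrite(f"pics/{n}0.png",ctrl.snapshot(n)[:,:,::-1]); p=ctrl.camera_params(n); print(n,{k:np.round(v,3).tolist() for k,v in p.items()})
s=ctrl.observe(); print(s); print(ctrl.grip_point_offset)
E
```

```text
scene {'fx': 436.824, 'fy': 436.824, 'cx': 322.746, 'cy': 241.97, 'world_from_camera': [[0.67, 0.552, -0.496, -99.117], [-0.743, 0.495, -0.451, -583.826], [-0.004, 0.671, 0.742, 1048.919], [0.0, 0.0, 0.0, 1.0]]}
top {'fx': 440.189, 'fy': 440.189, 'cx': 321.719, 'cy': 234.697, 'world_from_camera': [[-0.021, 0.999, -0.038, 483.699], [-1.0, -0.022, -0.008, -28.135], [-0.009, 0.038, 0.999, 1282.504], [0.0, 0.0, 0.0, 1.0]]}
{'time': 0.1, 'joints': array([ 6.30547864e+01,  3.02727281e+01,  8.21479901e+01,  6.34703928e-05,
        6.76891651e+01, -1.02278350e+01]), 'joint_vel': array([ 0.04429609, -0.09439335, -0.20226616, -0.04019274,  0.05544575,
       -0.01685599]), 'tau': array([-9.97366874e-05, -4.40986562e+01, -1.77152038e+01,  6.35259342e-02,
        5.32573136e-02, -3.73590797e-05]), 'ee_pos': array([179.6197792 , 598.31715208, 403.88477814]), 'eef_rot': array([[-9.57735021e-01,  2.87650610e-01, -8.69953038e-04],
       [ 2.87651722e-01,  9.57733557e-01, -1.70916093e-03],
       [ 3.41542034e-04, -1.88716677e-03, -9.99998161e-01]]), 'force': array([-0.81224326,  0.24026068, -0.3960941 ]), 'moment': array([ 0.03292282, -0.00350561, -0.01165539]), 'finger_force': 0.0, 'width': 0.9997259423221043}
163.5
```

View pics/scene0.png

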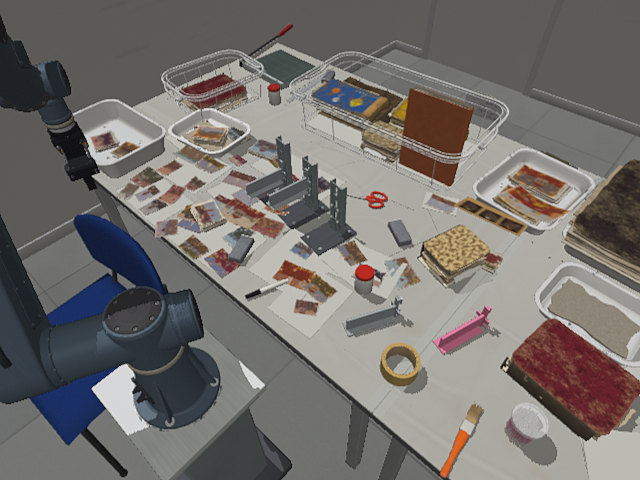

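View pics/top0.png

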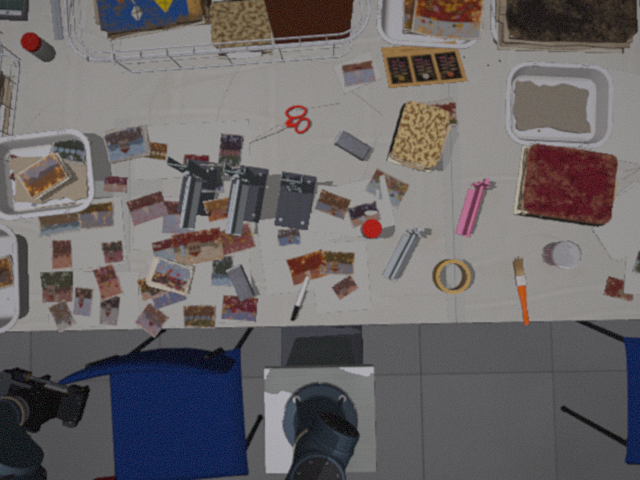

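Scene picture: the bare steel arm is at (373,317), with the jar at (364,278) and the roll at (400,363). A pink look-alike stands at (462,330). Three uprights stand at (283,160), (310,185) and (340,210), and the right one looks empty. Top picture: steel arm (402,254), pink arm (472,208), jar (371,229), roll (453,276), uprights at x≈195, 240 and 293. The bare steel one is meant; the crop below should confirm it.

```bash
python3 - <<'E'
import cv2,numpy as np
s=cv2.imread("pics/scene0.png");t=cv2.imread("pics/top0.png")
def c(i,x,y,w,h,k): return cv2.resize(i[y:y+h,x:x+w],None,fx=k,fy=k,interpolation=cv2.INTER_CUBIC)
cv2.imwrite("pics/c1.png",np.vstack([np.hstack([c(s,235,125,133,100,3),c(s,330,260,133,100,3)]) ,np.hstack([c(t,165,145,160,100,2.5)[:250,:399],c(t,345,200,160,100,2.5)[:250,:399]])]))
cv2.imwrite("pics/c2.png",np.hstack([c(s,240,125,120,135,4.4)[:,:400] if 0 else c(s,240,125,120,135,3.3),c(t,375,215,70,78,5.7)[:445,:399]]))
E
python3 -c "
import cv2;print(cv2.imread('pics/c1.png').shape,cv2.imread('pics/c2.png').shape)" || true
```

```text
Traceback (most recent call last):
ValueError: all the input array dimensions except for the concatenation axis must match exactly, but along dimension 0, the array at index 0 has size 446 and the array at index 1 has size 445
[ WARN:0@0.014] global loadsave.cpp:275 findDecoder imread_('pics/c2.png'): can't open/read file: check file path/integrity
Traceback (most recent call last):
AttributeError: 'NoneType' object has no attribute 'shape'
```

View pics/c1.png

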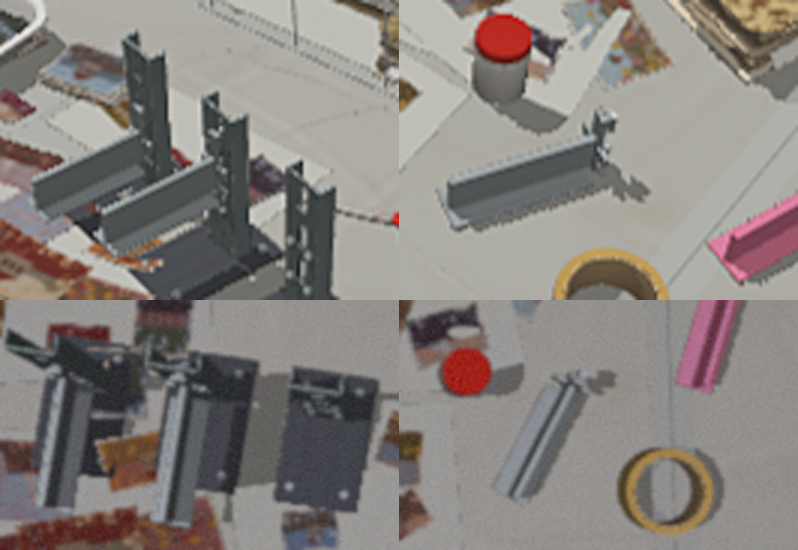

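The crop confirms it: the bare steel arm, with claws at its rear end, lies between the red-lidded jar and the roll, and the pink one is the decoy. The rightmost upright is empty, and its neighbour is the middle one. Next I'll take enlarged views to pick pixels from.

```bash
python3 - <<'E'
import cv2,numpy as np
s=cv2.imread("pics/scene0.png");t=cv2.imread("pics/top0.png")
def c(i,x,y,w,h,k):
    o=cv2.resize(i[y:y+h,x:x+w],None,fx=k,fy=k,interpolation=cv2.INTER_CUBIC)
    o=cv2.convertScaleAbs(o,alpha=1.4,beta=10)
    for u in range(-(-x//10)*10,x+w,10):
        cv2.line(o,((u-x)*k+k//2,0),((u-x)*k+k//2,6),(0,0,255),1); cv2.putText(o,str(u),((u-x)*k-6,16),0,.33,(0,0,255))
    for v in range(-(-y//10)*10,y+h,10):
        cv2.line(o,(0,(v-y)*k+k//2),(6,(v-y)*k+k//2),(0,0,255),1); cv2.putText(o,str(v),(7,(v-y)*k+k//2+3),0,.33,(0,0,255))
    return o
cv2.imwrite("pics/d1.png",np.hstack([c(t,375,220,57,66,7),c(s,338,290,80,66,5)[:330]  if 0 else cv2.copyMakeBorder(c(s,338,290,78,56,5),0,182,0,0,0)]))
cv2.imwrite("pics/d2.png",np.hstack([c(t,210,160,56,85,7)[:595],c(t,270,160,56,85,7)[:595]]))
cv2.imwrite("pics/d3.png",c(s,262,140,100,120,5)[:600])
E
```

```text
(no output)
```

View pics/d1.png

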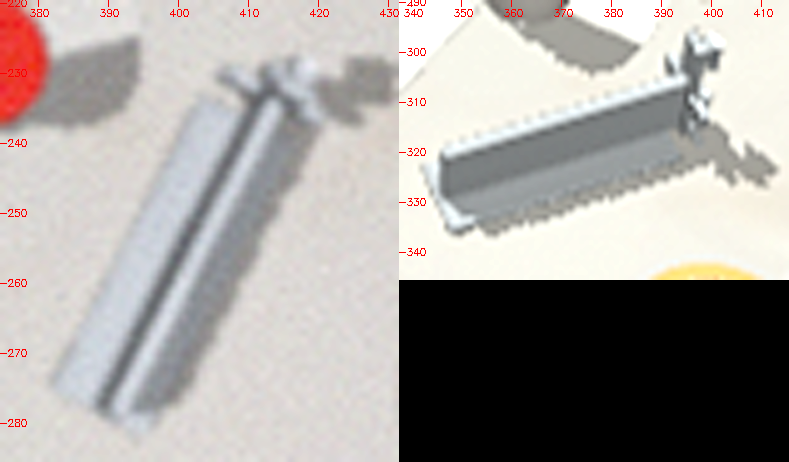

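View pics/d2.png

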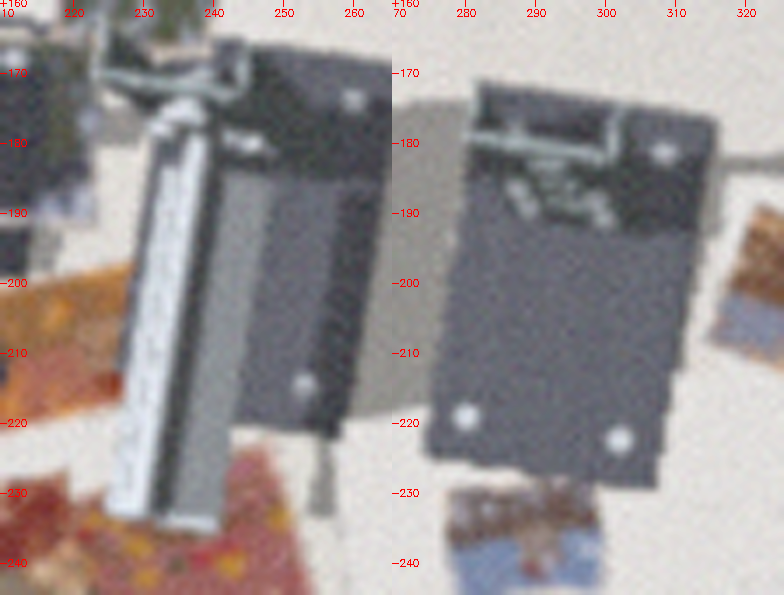

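View pics/d3.png

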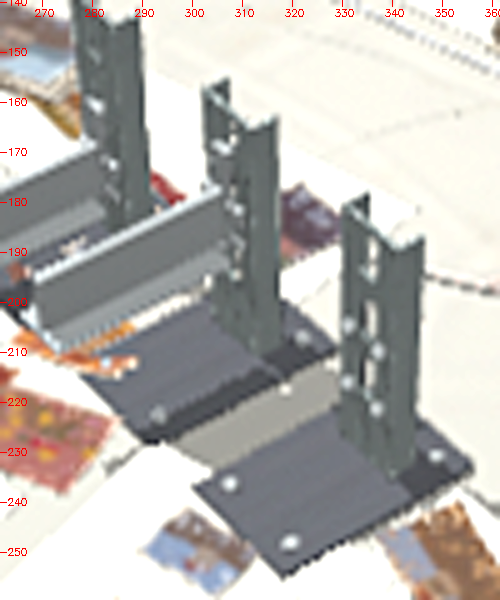

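Reading the crops. Top view, loose arm: rib-top strip from (393,279) to (414,235); foot corners (382,274) front-left, (395.5,282) front-right and (403,233.5) rear-left. Top view, empty upright: plate corners (275,225), (307.2,229.3), (315.8,177) and (281.7,171.3), with the channel top front edge from (280.3,179.5) to (301.5,182.5). Neighbour rib top: front (228,233), rear (237,180). Scene view, neighbour rib front top: (269,194).

```bash
cat > h.py <<'E'
import numpy as np
from workcell import ctrl
def ray(n,u,v):
    p=ctrl.camera_params(n);T=np.array(p["world_from_camera"])
    d=T[:3,:3]@np.array([(u-p["cx"])/p["fx"],-(v-p["cy"])/p["fy"],-1]);return T[:3,3],d
def pl(n,u,v,z):
    o,d=ray(n,u,v);return o+d*(z-o[2])/d[2]
def tri(uv1,uv2):
    o,d=ray("top",*uv1);q,e=ray("scene",*uv2)
    s=np.linalg.lstsq(np.c_[d,-e],q-o,rcond=None)[0];a=o+d*s[0];b=q+e*s[1];return (a+b)/2,np.linalg.norm(a-b)
def px(n,P):
    p=ctrl.camera_params(n);T=np.array(p["world_from_camera"]);c=T[:3,:3].T@(np.array(P)-T[:3,3])
    return np.array([p["cx"]+p["fx"]*c[0]/-c[2],p["cy"]-p["fy"]*c[1]/-c[2]])
E
python3 - <<'E'
from h import *
np.set_printoptions(precision=1,suppress=True)
ang=lambda d:np.degrees(np.arctan2(d[1],d[0]))
for n,f,r,z in[("loose top",(393,279),(414,235),50),("loose footL",(382,274),(403,233.5),6)]:
    a,b=pl("top",*f,z),pl("top",*r,z);print(n,a,b,np.linalg.norm(b-a),ang(b-a))
a,b=pl("scene",346,320.5,50),pl("scene",394,306,50);print("scene rib",a,b,np.linalg.norm(b-a),ang(b-a))
print("foot front w",pl("top",382,274,6),pl("top",395.5,282,6))
C=[pl("top",*c,8) for c in[(275,225),(307.2,229.3),(315.8,177),(281.7,171.3)]]
print("plate",*C);[print(np.linalg.norm(C[i]-C[i-1]),ang(C[i]-C[i-1])) for i in range(4)]
C=[pl("scene",*c,8) for c in[(300,237),(318,256),(356,233)]];print("plate scene",*C);print([(np.linalg.norm(C[i+1]-C[i]),ang(C[i+1]-C[i])) for i in (0,1)])
a,b=pl("top",280.3,179.5,205),pl("top",301.5,182.5,205);print("front top",a,b,(a+b)/2,np.linalg.norm(b-a),ang(b-a)+90)
a,b=pl("scene",330,181.5,205),pl("scene",341,190,205);print("front top sc",a,b,np.linalg.norm(b-a))
print("nbr rib front",tri((228,233),(269,195)),"rear",tri((237.5,180),(305.5,178)))
for z in(95,145):
    a,b=pl("top",228,233,z),pl("top",238,180,z);print(z,np.linalg.norm(b-a),ang(b-a))
a,b=pl("top",222.5,172,205),pl("top",243.5,174,205);print("nbr front top",(a+b)/2,np.linalg.norm(b-a))
print("jar",pl("top",371,229,80),"roll",pl("top",453,276,48))
E
```

```text
loose top [ 403.  -214.1   50. ] [ 524.4 -276.1   50. ] 136.3315671340768 -27.061654353720346
loose footL [ 415.2 -189.4    6. ] [ 530.9 -253.3    6. ] 132.18688440182663 -28.90094477619075
scene rib [ 401.7 -210.3   50. ] [ 524. -278.   50.] 139.75498086490734 -28.976594417706856
foot front w [ 415.2 -189.4    6. ] [ 391.3 -227.7    6. ]
plate [563.6 117.2   8. ] [549.  24.   8.] [701.   -4.1   8. ] [720.  95.   8.]
157.9583512407435 171.88993444755332
94.35334813821939 -98.86681745284993
154.50560783236787 -10.490610723853749
100.87852773852232 79.14432126040168
plate scene [563.9 118.7   8. ] [543.3  20.7   8. ] [699.   -5.4   8. ]
[(np.float64(100.2074027879123), np.float64(-101.85973325761225)), (np.float64(157.86537417941526), np.float64(-9.486312534584583))]
front top [663.2  79.8 205. ] [654.6  27.7 205. ] [658.9  53.7 205. ] 52.799611518496064 -9.399859378464413
front top sc [659.8  75.8 205. ] [652.6  26.6 205. ] 49.726352430968674
nbr rib front (array([538.4, 222.3, 145.2]), np.float64(4.27078107795847)) rear (array([676. , 196.8, 141.8]), np.float64(3.0422860136481247))
95 146.46756050522256 -11.47714075222674
145 140.30052465814117 -11.477140752226754
nbr front top [682.  196.2 205. ] 52.193331096178454
jar [ 542.3 -153.3   80. ] roll [ 407.7 -381.7   48. ]
```

The neighbour's rib top is at about 145 mm, so the target is the high place (rib point at z≈125). The upright's face centre is ≈(659,53) with yaw ≈-9.8°. The loose arm's front end is ≈(402,-212) with yaw ≈-28.5°. I'll grip about 50 mm ahead of the rear face at z≈36. First the approach route, kept clear of the uprights.

```bash
cat >> h.py <<'E'
def go(x,y,z,yaw):  # yaw = direction of shelf arm axis (= -tool x); prints move from the measured pose
    s=ctrl.observe();R=np.array(s["eef_rot"]);a=np.radians(yaw);c,q=np.cos(a),np.sin(a)
    T=np.array([[-c,-q,0],[-q,c,0],[0,0,-1.]])
    from scipy.spatial.transform import Rotation as Ro
    d=np.array([x,y,z])-s["ee_pos"]
    print("turn",np.round(Ro.from_matrix(R.T@T).as_rotvec(degrees=True),2),"shift",np.round(R.T@d,1),"at",np.round(s["ee_pos"],1),"t",round(s["time"],2),"F",np.round(s["force"],1),"w",round(s["width"]*87,1),"grip",s["finger_force"])
E
python3 - <<'E'
from h import *
go(480,250,404,-16.7);go(488.5,-258.7,404,-28.5)
E
```

```text
turn [-0.11 -0.02 -0.02] shift [-3.879e+02 -2.472e+02  2.000e-01] at [179.6 598.3 403.9] t 0.1 F [-0.8  0.2 -0.4] w 87.0 grip 0.0
turn [-1.100e-01 -1.000e-02  1.178e+01] shift [-542.3 -731.9    1.1] at [179.6 598.3 403.9] t 0.1 F [-0.8  0.2 -0.4] w 87.0 grip 0.0
```

Emit:
carry_out([
  [[0, 0, 0], [-30, -20, 0], 50],
  [[0, 0, 0], [-65, -42, 0], 50],
  [[0, 0, 0], [-100, -64, 0], 50],
  [[0, 0, 0], [-135, -86, 0], 50],
  [[0, 0, 0], [-170, -108, 0], 50],
  [[0, 0, 0], [-205, -130, 0], 50],
  [[0, 0, 0], [-240, -153, 0], 50],
  [[0, 0, 0], [-275, -175, 0], 50],
  [[0, 0, 0], [-310, -198, 0], 50],
  [[0, 0, 0], [-340, -220, 0], 50],
])

```text
time: 0.93
ee_pos: [443.5, 288.1, 404.6]
eef_rot: [[-0.958, 0.288, 0.0], [0.288, 0.958, -0.0], [-0.0, -0.0, -1.0]]
force: [-0.0, 1.1, 0.5]
width: 0.575
finger_force: 0.0
```

```bash
python3 -c "
from h import *
go(488.5,-258.7,404,-28.5)"
```

```text
turn [-0.    0.02 11.75] shift [-200.7 -510.6    0.7] at [443.5 288.1 404.6] t 0.93 F [-0.   1.1  0.5] w 50.0 grip 0.0
```

Emit:
carry_out([
  [[0, 0, 1], [-12, -32, 0], 50],
  [[0, 0, 2], [-25, -66, 0], 50],
  [[0, 0, 3], [-39, -102, 0], 50],
  [[0, 0, 4.5], [-53, -138, 0], 50],
  [[0, 0, 6], [-67, -174, 0], 50],
  [[0, 0, 7], [-81, -210, 0], 50],
  [[0, 0, 8], [-95, -246, 0], 50],
  [[0, 0, 9], [-109, -282, 0], 50],
  [[0, 0, 10], [-123, -318, 0], 50],
  [[0, 0, 11], [-137, -354, 0], 50],
])

```text
time: 1.77
ee_pos: [471.1, -90.3, 404.6]
eef_rot: [[-0.885, 0.466, -0.001], [0.466, 0.885, 0.0], [0.001, 0.0, -1.0]]
force: [0.6, 1.3, 0.8]
width: 0.577
finger_force: 0.0
```

```bash
python3 -c "
from h import *
go(488.5,-258.7,300,-28.5)"
```

```text
turn [ 0.   -0.04  0.72] shift [ -94.  -140.9  104.5] at [471.1 -90.3 404.6] t 1.77 F [0.6 1.3 0.8] w 50.2 grip 0.0
```

Emit:
carry_out([
  [[0, 0, 0.7], [-15, -23, 10], 50],
  [[0, 0, 0.7], [-32, -48, 20], 50],
  [[0, 0, 0.7], [-50, -75, 35], 50],
  [[0, 0, 0.7], [-68, -101, 55], 50],
  [[0, 0, 0.7], [-84, -125, 75], 50],
  [[0, 0, 0.7], [-92, -138, 92], 50],
  [[0, 0, 0.7], [-94, -141, 101], 50],
  [[0, 0, 0.7], [-94, -141, 104], 50],
  [[0, 0, 0.7], [-94, -141, 104], 50],
])

```text
time: 2.52
ee_pos: [488.6, -256.0, 299.8]
eef_rot: [[-0.879, 0.476, -0.003], [0.476, 0.879, 0.003], [0.003, 0.001, -1.0]]
force: [-0.5, 0.4, 0.1]
width: 0.575
finger_force: 0.0
```

```bash
python3 - <<'E'
from h import *
import cv2
go(488.5,-258.7,200,-28.5)
s=ctrl.snapshot("scene")[:,:,::-1];t=ctrl.snapshot("top")[:,:,::-1]
cv2.imwrite("pics/e_s.png",s);cv2.imwrite("pics/e_t.png",t)
c=lambda i,x,y:cv2.resize(i[y:y+110,x:x+100],None,fx=4,fy=4,interpolation=cv2.INTER_CUBIC)
cv2.imwrite("pics/e1.png",np.hstack([c(s,325,250),c(t,360,200)]))
E
```

```text
turn [ 0.06 -0.2   0.07] shift [-1.6 -2.5 99.8] at [ 488.6 -256.   299.8] t 2.52 F [-0.5  0.4  0.1] w 50.0 grip 0.0
```

View pics/e1.png

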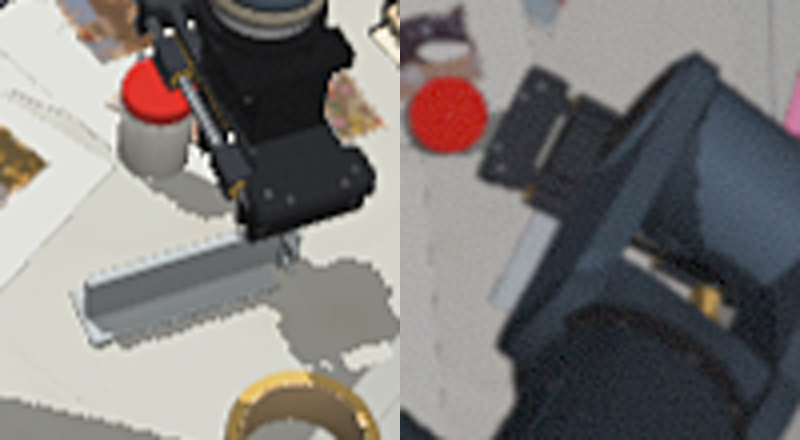

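The crop shows the open hand above the rib's rear half, with its long body along the closing line. The jar, at (160,100) in the crop, is clear. Descending.

Emit:
carry_out([
  [[0, -0.2, 0], [-1.5, -2.5, 15], 50],
  [[0, -0.2, 0], [-1.5, -2.5, 35], 50],
  [[0, -0.2, 0], [-1.5, -2.5, 58], 50],
  [[0, -0.2, 0], [-1.5, -2.5, 75], 50],
  [[0, -0.2, 0], [-1.5, -2.5, 90], 50],
  [[0, -0.2, 0], [-1.5, -2.5, 97], 50],
  [[0, -0.2, 0], [-1.5, -2.5, 100], 50],
  [[0, -0.2, 0], [-1.5, -2.5, 100], 50],
])

```text
time: 3.28
ee_pos: [489.5, -259.2, 201.2]
eef_rot: [[-0.88, 0.475, 0.003], [0.475, 0.88, -0.002], [-0.004, -0.0, -1.0]]
force: [0.9, -0.1, 0.7]
width: 0.575
finger_force: 0.0
```

Emit:
carry_out([
  [[0, 0, 0], [0, 0, 0], 40],
  [[0, 0, 0], [0, 0, 0], 30],
  [[0, 0, 0], [0, 0, 0], 20],
  [[0, 0, 0], [0, 0, 0], 14],
  [[0, 0, 0], [0, 0, 0], 11],
  [[0, 0, 0], [0, 0, 0], 8],
  [[0, 0, 0], [0, 0, 0], 5],
  [[0, 0, 0], [0, 0, 0], 0],
  [[0, 0, 0], [0, 0, 0], 0],
  [[0, 0, 0], [0, 0, 0], 0],
], squeeze=12)

```text
time: 4.12
ee_pos: [489.3, -259.8, 200.9]
eef_rot: [[-0.879, 0.476, 0.003], [0.476, 0.879, -0.002], [-0.004, 0.0, -1.0]]
force: [0.7, 2.3, 2.4]
width: 0.089
finger_force: 12.0
```

Emit:
carry_out([
  [[0, 0, 0], [0, 0, 0], 0],
  [[0, 0, 0], [0, 0, 0], 0],
  [[0, 0, 0], [0, 0, -10], 0],
  [[0, 0, 0], [0, 0, -30], 0],
  [[0, 0, 0], [0, 0, -55], 0],
  [[0, 0, 0], [0, 0, -80], 0],
  [[0, 0, 0], [0, 0, -100], 0],
  [[0, 0, 0], [0, 0, -114], 0],
  [[0, 0, 0], [0, 0, -120], 0],
  [[0, 0, 0], [0, 0, -120], 0],
], squeeze=55)

```text
time: 4.95
ee_pos: [488.9, -259.9, 322.2]
eef_rot: [[-0.88, 0.476, 0.005], [0.476, 0.88, -0.004], [-0.006, -0.001, -1.0]]
force: [0.3, -0.5, -2.5]
width: 0.087
finger_force: 55.0
```

```bash
python3 - <<'E'
from h import *
import cv2
# approach pose: grip 50 ahead of rear face, rear face 40 before upright face
u=np.array([np.cos(np.radians(-9.8)),np.sin(np.radians(-9.8))])
p=np.array([658.8,52.8])-u*(52+50);print(p)
go(*p,320.9,-9.8)
s=ctrl.snapshot("scene")[:,:,::-1]
cv2.imwrite("pics/f_s.png",s)
cv2.imwrite("pics/f1.png",cv2.resize(s[200:340,320:470],None,fx=4,fy=4,interpolation=cv2.INTER_CUBIC))
E
```

```text
[558.28839435  70.16136891]
turn [ -0.11   0.34 -18.61] shift [ 96.  323.3   0.4] at [ 488.9 -259.9  322.2] t 4.95 F [ 0.3 -0.5 -2.5] w 7.6 grip 54.98981863260269
```

View pics/f1.png

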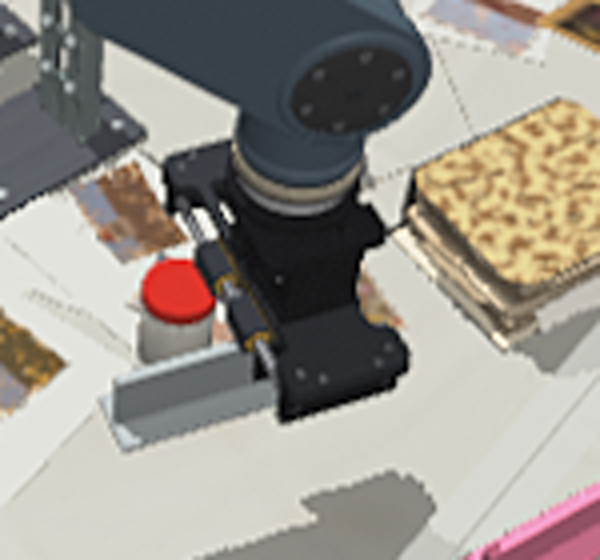

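The arm is held level and clear of the jar. Rib-top front corner is at scene (348.3,297) and the foot's front corner is at (351.5,312.5). From these I can work out the along-axis grip offset.

```bash
python3 - <<'E'
from h import *
s=ctrl.observe();g=s["ee_pos"][:2];u=-s["eef_rot"][:2,0];n=s["eef_rot"][:2,1]
for q,z in(((348.3,297),171.3),((351.5,312.5),127),((346.3,320.5),0)):
    P=pl("scene",*q,z);d=P[:2]-g;print(P.round(1),"along",(d@u).round(1),"lat",(d@n).round(1))
E
```

```text
[ 395.4 -217.2  171.3] along -102.2 lat -7.0
[ 389.8 -234.4  127. ] along -98.9 lat -24.8
[ 427.3 -192.2    0. ] along -86.0 lat 30.1
```

Emit:
carry_out([
  [[0, 0, -1], [6, 20, 0], 0],
  [[0, 0, -3], [14, 48, 0], 0],
  [[0, 0, -5], [24, 80, 0], 0],
  [[0, 0, -8], [34, 115, 0], 0],
  [[0, 0, -11], [45, 150, 0], 0],
  [[0, 0, -14], [56, 187, 0], 0],
  [[0, 0, -16], [66, 222, 0], 0],
  [[0, 0, -17.5], [76, 256, 0], 0],
  [[0, 0, -18.6], [85, 285, 0], 0],
  [[0, 0, -18.6], [92, 308, 0], 0],
])

```text
time: 5.83
ee_pos: [554.0, 57.6, 318.7]
eef_rot: [[-0.986, 0.168, -0.001], [0.168, 0.986, -0.001], [0.0, -0.001, -1.0]]
force: [0.1, -0.3, -2.8]
width: 0.087
finger_force: 55.0
```

```bash
python3 - <<'E'
from h import *
u=np.array([np.cos(np.radians(-9.8)),np.sin(np.radians(-9.8))])
p=np.array([658.8,52.8])-u*90;print(p)
go(*p,316.5,-9.8)
E
```

```text
[570.11328914  68.11885492]
turn [-0.06 -0.02  0.11] shift [-14.1  13.1   2.1] at [554.   57.6 318.7] t 5.83 F [ 0.1 -0.3 -2.8] w 7.6 grip 54.98863144777715
```

Emit:
carry_out([
  [[0, 0, 0], [-5, 6, 0], 0],
  [[0, 0, 0], [-10, 11, 0], 0],
  [[0, 0, 0], [-14, 13, 0], 0],
  [[0, 0, 0], [-14, 13, 0], 0],
  [[0, 0, 0], [-14, 13, 0], 0],
  [[0, 0, 0], [-14, 13, 0], 0],
])

```text
time: 6.33
ee_pos: [570.4, 64.2, 320.2]
eef_rot: [[-0.985, 0.172, 0.002], [0.172, 0.985, -0.002], [-0.002, -0.002, -1.0]]
force: [0.5, -0.6, -3.0]
width: 0.09
finger_force: 55.0
```

```bash
python3 - <<'E'
from h import *
import cv2
go(570.1,68.1,316.5,-9.8)
s=ctrl.snapshot("scene")[:,:,::-1];t=ctrl.snapshot("top")[:,:,::-1]
cv2.imwrite("pics/g_s.png",s);cv2.imwrite("pics/g_t.png",t)
def c(i,x,y,w,h,k):
    o=cv2.resize(i[y:y+h,x:x+w],None,fx=k,fy=k,interpolation=cv2.INTER_CUBIC)
    o=cv2.convertScaleAbs(o,alpha=1.3,beta=20)
    for a in range(-(-x//10)*10,x+w,10): cv2.putText(o,str(a),((a-x)*k-6,10),0,.33,(0,0,255))
    for v in range(-(-y//10)*10,y+h,10): cv2.putText(o,str(v),(0,(v-y)*k+k//2+3),0,.33,(0,0,255))
    return o
cv2.imwrite("pics/g1.png",np.hstack([c(s,275,140,80,120,5),c(t,255,150,80,120,5)]))
E
```

```text
turn [-0.09  0.13 -0.11] shift [0.9 3.8 3.6] at [570.4  64.2 320.2] t 6.33 F [ 0.5 -0.6 -3. ] w 7.8 grip 54.989864928647876
```

View pics/g1.png

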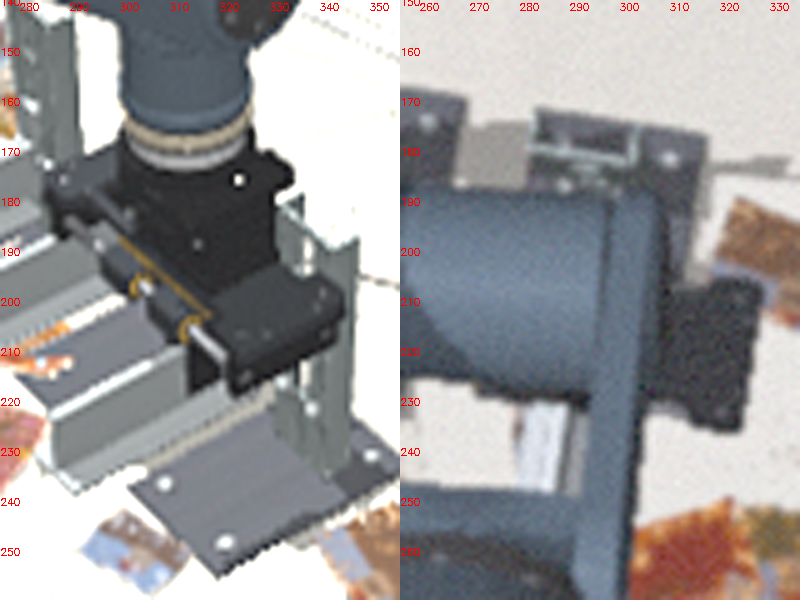

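The scene crop shows the arm level in the hand, in front of the empty upright. In the top crop the rib top shows at about (283,238) and the channel's top edge runs (279.5,179) to (301.5,182). I'll measure the rib's lateral offset against the channel in the same view by intensity profiles.

```bash
python3 - <<'E'
from h import *
import cv2
t=cv2.cvtColor(cv2.imread("pics/g_t.png"),cv2.COLOR_BGR2GRAY)
for v in(234,238,242):print(v,t[v-1:v+2,274:296].mean(0).astype(int).tolist())
print("ch cols 276..306");[print(v,t[v,274:308].tolist()) for v in range(170,186)]
E
```

```text
234 [161, 163, 162, 136, 100, 107, 144, 158, 157, 155, 155, 162, 160, 141, 93, 71, 89, 96, 86, 72, 71, 70]
238 [162, 163, 160, 133, 109, 134, 153, 158, 159, 153, 151, 163, 154, 105, 67, 88, 102, 105, 89, 74, 70, 71]
242 [161, 162, 162, 154, 143, 149, 159, 158, 154, 147, 162, 161, 126, 79, 77, 97, 104, 94, 76, 74, 70, 72]
ch cols 276..306
170 [161, 156, 156, 159, 160, 158, 159, 156, 156, 152, 155, 158, 161, 160, 160, 158, 158, 158, 159, 155, 157, 158, 159, 155, 154, 158, 156, 154, 154, 154, 159, 158, 154, 156]
171 [160, 156, 159, 157, 156, 158, 159, 146, 122, 119, 125, 137, 145, 151, 152, 154, 156, 155, 158, 155, 162, 160, 156, 155, 157, 157, 155, 153, 157, 160, 153, 159, 155, 159]
172 [161, 161, 158, 159, 156, 161, 157, 137, 98, 85, 91, 96, 108, 109, 114, 109, 117, 130, 133, 147, 153, 152, 153, 157, 152, 156, 159, 157, 158, 154, 156, 157, 159, 156]
173 [152, 155, 157, 157, 154, 153, 156, 146, 94, 64, 68, 71, 71, 73, 79, 78, 80, 89, 91, 105, 109, 112, 119, 131, 136, 147, 146, 152, 156, 154, 154, 156, 158, 156]
174 [123, 121, 123, 119, 122, 123, 124, 127, 90, 56, 56, 62, 70, 70, 74, 67
[... 1037 characters left out ...]
55, 67, 71, 82, 91, 91, 92, 94, 103, 100, 109, 110, 113, 115, 113, 104, 97, 90, 112, 86, 50, 53, 66, 79, 103]
182 [102, 106, 102, 103, 103, 99, 81, 59, 44, 50, 47, 52, 54, 56, 56, 70, 83, 89, 92, 93, 92, 87, 88, 101, 107, 111, 94, 96, 70, 48, 45, 51, 68, 88]
183 [104, 104, 97, 106, 105, 105, 79, 58, 48, 49, 44, 48, 44, 44, 56, 76, 91, 98, 108, 104, 86, 68, 55, 69, 78, 78, 70, 68, 54, 44, 44, 53, 51, 65]
184 [104, 103, 107, 105, 104, 100, 75, 48, 53, 48, 51, 48, 51, 48, 55, 61, 71, 83, 88, 89, 80, 55, 51, 48, 47, 55, 49, 48, 47, 49, 48, 47, 44, 52]
185 [107, 102, 108, 104, 106, 103, 76, 61, 63, 64, 55, 59, 62, 78, 66, 59, 56, 76, 81, 76, 72, 69, 52, 44, 44, 48, 41, 51, 47, 49, 50, 47, 50, 47]
```

```bash
python3 - <<'E'
from h import *
s=ctrl.observe();g=s["ee_pos"];u=-s["eef_rot"][:2,0];n=s["eef_rot"][:2,1]
print("tool yaw",np.degrees(np.arctan2(u[1],u[0])))
r=pl("top",285.4,238,169.3);print("rib",r,"lat vs tcp line",(r[:2]-g[:2])@n)
A=pl("top",279.7,180.3,205);B=pl("top",302.3,183,205);M=(A+B)/2
print("face",A,B,M,"yaw",np.degrees(np.arctan2((A-B)[1],(A-B)[0]))-90)
e=pl("top",287.7,234,169.3)-pl("top",286.2,242,169.3);print("rib yaw",np.degrees(np.arctan2(e[1],e[0])))
for yaw in(-9,-9.8,-10.6):
    a=np.radians(yaw);U=np.array([np.cos(a),np.sin(a)]);N=np.array([-U[1],U[0]])
    print(yaw,"channel lat rel TCP",(M[:2]-g[:2])@N,"along",(M[:2]-g[:2])@U,"rib rel",(r[:2]-g[:2])@N)
E
```

```text
tool yaw -9.905955775764042
rib [519.9307064   73.06859514 169.3       ] lat vs tcp line -0.19269903114151113
face [661.25153125  81.26647887 205.        ] [653.29333671  25.71610171 205.        ] [657.27243398  53.49129029 205.        ] yaw -8.15276946488072
rib yaw -11.68675574344797
-9 channel lat rel TCP 2.7636765365729654 along 87.64743344739377 rib rel 0.6149726021293326
-9.8 channel lat rel TCP 3.987156416520347 along 87.60030297678384 rib rel -0.09807941273660013
-10.6 channel lat rel TCP 5.209858992424208 along 87.53609465353809 rib rel -0.8111123068266834
```

Rib and TCP agree to 0.2 mm, the channel lies 4 mm to tool +y, and the push to the face is about 38 mm. Next: align, then push in gently.

Emit:
carry_out([
  [[0, 0, 0], [0, 2, 2], 0],
  [[0, 0, 0], [0, 3.8, 4], 0],
  [[0, 0, 0], [0, 3.8, 4.3], 0],
  [[0, 0, 0], [0, 3.8, 4.3], 0],
  [[0, 0, 0], [-6, 3.8, 4.3], 0],
  [[0, 0, 0], [-12, 3.8, 4.3], 0],
  [[0, 0, 0], [-16, 3.8, 4.3], 0],
  [[0, 0, 0], [-20, 3.8, 4.3], 0],
  [[0, 0, 0], [-20, 3.8, 4.3], 0],
  [[0, 0, 0], [-20, 3.8, 4.3], 0],
])

```text
time: 7.27
ee_pos: [591.2, 65.7, 316.1]
eef_rot: [[-0.985, 0.171, 0.003], [0.171, 0.985, -0.002], [-0.003, -0.001, -1.0]]
force: [0.0, -0.1, -2.4]
width: 0.081
finger_force: 55.0
```

```bash
python3 - <<'E'
from h import *
u=np.array([np.cos(np.radians(-9.8)),np.sin(np.radians(-9.8))])
go(*(np.array([657.9,53.2])-u*49),315.9,-9.8)
E
```

```text
turn [-0.06  0.19 -0.03] shift [-18.9  -0.9   0.3] at [591.2  65.7 316.1] t 7.27 F [ 0.  -0.1 -2.4] w 7.0 grip 54.98991318047047
```

Emit:
carry_out([
  [[0, 0.2, 0], [-3, -0.5, 0], 0],
  [[0, 0.2, 0], [-6, -0.5, 0], 0],
  [[0, 0.2, 0], [-9, -0.5, 0], 0],
  [[0, 0.2, 0], [-11, -0.5, 0], 0],
  [[0, 0.2, 0], [-11, -0.5, 0], 0],
  [[0, 0.2, 0], [-11, -0.5, 0], 0],
])

```text
time: 7.77
ee_pos: [601.7, 63.4, 316.2]
eef_rot: [[-0.985, 0.171, -0.0], [0.171, 0.985, -0.001], [0.0, -0.001, -1.0]]
force: [0.0, -0.5, -2.8]
width: 0.088
finger_force: 55.0
```

Emit:
carry_out([
  [[0, 0, 0], [-2, 0, 0], 0],
  [[0, 0, 0], [-4, 0, 0], 0],
  [[0, 0, 0], [-6, 0, 0], 0],
  [[0, 0, 0], [-6, 0, 0], 0],
  [[0, 0, 0], [-6, 0, 0], 0],
])

```text
time: 8.18
ee_pos: [607.7, 62.3, 316.2]
eef_rot: [[-0.985, 0.171, -0.0], [0.171, 0.985, -0.001], [0.0, -0.001, -1.0]]
force: [0.0, 0.1, -2.0]
width: 0.087
finger_force: 55.0
```

Emit:
carry_out([
  [[0, 0, 0], [-1, 0, 0], 0],
  [[0, 0, 0], [-2, 0, 0], 0],
  [[0, 0, 0], [-3, 0, 0], 0],
  [[0, 0, 0], [-3, 0, 0], 0],
])

```text
time: 8.52
ee_pos: [610.8, 61.8, 316.3]
eef_rot: [[-0.985, 0.171, 0.0], [0.171, 0.985, -0.001], [-0.0, -0.001, -1.0]]
force: [0.3, -0.6, -3.7]
width: 0.084
finger_force: 55.0
```

Emit:
carry_out([
  [[0, 0, 0], [-1, 0, 0], 0],
  [[0, 0, 0], [-2, 0, 0], 0],
  [[0, 0, 0], [-2, 0, 0], 0],
  [[0, 0, 0], [-2, 0, 0], 0],
])

```text
time: 8.85
ee_pos: [612.1, 61.6, 316.0]
eef_rot: [[-0.985, 0.171, -0.002], [0.171, 0.985, -0.001], [0.002, -0.001, -1.0]]
force: [-1.1, 0.5, -2.6]
width: 0.087
finger_force: 55.0
```

Emit:
carry_out([
  [[0, 0, 0], [-1, 0, 0], 0],
  [[0, 0, 0], [-1.5, 0, 0], 0],
  [[0, 0, 0], [-1.5, 0, 0], 0],
  [[0, 0, 0], [-1.5, 0, 0], 0],
])

```text
time: 9.18
ee_pos: [612.7, 61.6, 315.7]
eef_rot: [[-0.985, 0.17, -0.005], [0.17, 0.985, -0.001], [0.005, -0.001, -1.0]]
force: [-5.0, 1.3, -1.6]
width: 0.094
finger_force: 55.0
```

Contact with the face at -5 N, about 13 mm past claw entry, so the claws are in the slots. Now down.

Emit:
carry_out([
  [[0, 0, 0], [1, 0, 0], 0],
  [[0, 0, 0], [1, 0, 2], 0],
  [[0, 0, 0], [1, 0, 4], 0],
  [[0, 0, 0], [1, 0, 6], 0],
  [[0, 0, 0], [1, 0, 6], 0],
  [[0, 0, 0], [1, 0, 6], 0],
])

```text
time: 9.68
ee_pos: [612.4, 61.6, 309.6]
eef_rot: [[-0.985, 0.17, -0.003], [0.17, 0.985, -0.001], [0.003, -0.001, -1.0]]
force: [-4.6, 0.8, -2.9]
width: 0.09
finger_force: 55.0
```

Emit:
carry_out([
  [[0, 0, 0], [0.5, 0, 1.5], 0],
  [[0, 0, 0], [0.5, 0, 3], 0],
  [[0, 0, 0], [0.5, 0, 5], 0],
  [[0, 0, 0], [0.5, 0, 7], 0],
  [[0, 0, 0], [0.5, 0, 7], 0],
  [[0, 0, 0], [0.5, 0, 7], 0],
])

```text
time: 10.18
ee_pos: [611.8, 61.8, 303.6]
eef_rot: [[-0.985, 0.17, -0.003], [0.17, 0.985, -0.001], [0.003, -0.001, -1.0]]
force: [-6.5, 1.9, 1.0]
width: 0.083
finger_force: 55.0
```

Emit:
carry_out([
  [[0, 0, 0], [0, 0, 1.5], 0],
  [[0, 0, 0], [0, 0, 3], 0],
  [[0, 0, 0], [0, 0, 4.5], 0],
  [[0, 0, 0], [0, 0, 6], 0],
  [[0, 0, 0], [0, 0, 6], 0],
  [[0, 0, 0], [0, 0, 6], 0],
])

```text
time: 10.68
ee_pos: [612.2, 61.5, 296.8]
eef_rot: [[-0.985, 0.171, -0.002], [0.171, 0.985, -0.001], [0.002, -0.001, -1.0]]
force: [-5.5, 1.3, -4.2]
width: 0.089
finger_force: 55.0
```

Emit:
carry_out([
  [[0, 0, 0], [0, 0, 1], 0],
  [[0, 0, 0], [0, 0, 2], 0],
  [[0, 0, 0], [0, 0, 3], 0],
  [[0, 0, 0], [0, 0, 3], 0],
  [[0, 0, 0], [0, 0, 3], 0],
])

```text
time: 11.1
ee_pos: [612.1, 61.6, 295.7]
eef_rot: [[-0.985, 0.171, -0.001], [0.171, 0.985, -0.001], [0.001, -0.001, -1.0]]
force: [-8.4, 1.2, 5.5]
width: 0.088
finger_force: 55.0
```

Emit:
carry_out([
  [[0, 0, 0], [0, 0, 1.5], 0],
  [[0, 0, 0], [0, 0, 3], 0],
  [[0, 0, 0], [0, 0, 4], 0],
  [[0, 0, 0], [0, 0, 4], 0],
])

```text
time: 11.43
ee_pos: [611.8, 61.7, 293.9]
eef_rot: [[-0.985, 0.17, -0.001], [0.17, 0.985, -0.001], [0.001, -0.001, -1.0]]
force: [-12.9, 2.4, 15.9]
width: 0.088
finger_force: 55.0
```

Stiff stop at the expected home height. I'll test the lock by easing up; it should resist.

Emit:
carry_out([
  [[0, 0, 0], [0, 0, -3], 0],
  [[0, 0, 0], [0, 0, -6], 0],
  [[0, 0, 0], [0, 0, -8], 0],
  [[0, 0, 0], [0, 0, -9], 0],
  [[0, 0, 0], [0, 0, -9], 0],
])

```text
time: 11.85
ee_pos: [611.9, 61.6, 298.2]
eef_rot: [[-0.985, 0.17, -0.004], [0.171, 0.985, -0.001], [0.003, -0.001, -1.0]]
force: [-4.2, 1.3, -7.5]
width: 0.088
finger_force: 55.0
```

Emit:
carry_out([
  [[0, 0, 0], [0, 0, -1.5], 0],
  [[0, 0, 0], [0, 0, -3], 0],
  [[0, 0, 0], [0, 0, -3], 0],
])

```text
time: 12.1
ee_pos: [612.2, 61.6, 302.4]
eef_rot: [[-0.985, 0.17, -0.002], [0.17, 0.985, -0.001], [0.002, -0.001, -1.0]]
force: [-7.4, 0.7, -0.4]
width: 0.091
finger_force: 55.0
```

```bash
python3 - <<'E'
from h import *
import cv2
s=ctrl.snapshot("scene")[:,:,::-1]
cv2.imwrite("pics/k_s.png",s)
x,y,w,h,k=275,140,80,100,6
o=cv2.convertScaleAbs(cv2.resize(s[y:y+h,x:x+w],None,fx=k,fy=k,interpolation=cv2.INTER_CUBIC),alpha=1.5,beta=20)
for a in range(280,355,10): cv2.putText(o,str(a),((a-x)*k-6,10),0,.33,(0,0,255))
for v in range(150,240,10): cv2.putText(o,str(v),(0,(v-y)*k+k//2+3),0,.33,(0,0,255))
cv2.imwrite("pics/k1.png",o)
# predicted pixels of the rib-top and foot front ends (right side) for given underside heights, level arm
st=ctrl.observe();g=st["ee_pos"];u=-st["eef_rot"][:2,0];n=st["eef_rot"][:2,1]
for U in(94,97,100,103):
    f=g[:2]-u*102; print(U,[px("scene",[*(f-n*l),U+zz]).round(1).tolist() for l,zz in((4,50),(4,6),(22,6),(22,0))])
E
```

```text
94 [[296.2, 222.6], [296.9, 232.9], [300.4, 236.4], [300.5, 237.8]]
97 [[296.1, 221.9], [296.8, 232.3], [300.4, 235.7], [300.5, 237.1]]
100 [[296.1, 221.1], [296.8, 231.6], [300.4, 235.0], [300.4, 236.4]]
103 [[296.0, 220.4], [296.7, 230.9], [300.3, 234.3], [300.4, 235.7]]
```

View pics/k1.png

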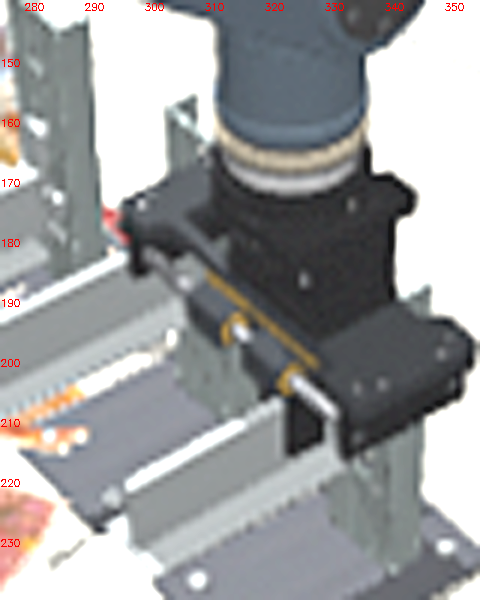

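The rib-top front corner is at scene (296.7,221.3), which puts the front at ≈100 mm underside height against 95 at home. So the arm popped back above the noses, and the off-centre push had not seated it fully. I'll press again, harder.

Emit:
carry_out([
  [[0, 0, 0], [0.5, 0, 3], 0],
  [[0, 0, 0], [0.5, 0, 6], 0],
  [[0, 0, 0], [0.5, 0, 9], 0],
  [[0, 0, 0], [0.5, 0, 11], 0],
  [[0, 0, 0], [0.5, 0, 11], 0],
])

```text
time: 12.57
ee_pos: [611.7, 61.8, 294.1]
eef_rot: [[-0.985, 0.17, -0.0], [0.17, 0.985, -0.001], [0.0, -0.001, -1.0]]
force: [-11.1, 1.0, 8.1]
width: 0.082
finger_force: 55.0
```

Emit:
carry_out([
  [[0, 0, 0], [0, 0, 2], 0],
  [[0, 0, 0], [0, 0, 4], 0],
  [[0, 0, 0], [0, 0, 4], 0],
])

```text
time: 12.82
ee_pos: [611.5, 61.9, 293.4]
eef_rot: [[-0.985, 0.17, 0.001], [0.17, 0.985, -0.001], [-0.001, -0.001, -1.0]]
force: [-16.6, 2.5, 25.2]
width: 0.087
finger_force: 55.0
```

Firm stop now, at 25 N. I'll unload, release, lift off, and measure how it sits.

Emit:
carry_out([
  [[0, 0, 0], [0, 0, -2], 0],
  [[0, 0, 0], [0.5, 0, -4], 5],
  [[0, 0, 0], [0.5, 0, -4], 15],
  [[0, 0, 0], [0.5, 0, -4], 30],
  [[0, 0, 0], [0.5, 0, -4], 30],
  [[0, 0, 0], [1, 0, -10], 30],
  [[0, 0, 0], [3, 0, -25], 30],
  [[0, 0, 0], [5, 0, -45], 30],
  [[0, 0, 0], [5, 0, -65], 30],
  [[0, 0, 0], [5, 0, -70], 30],
], squeeze=10)

```text
time: 13.65
ee_pos: [608.7, 62.4, 361.1]
eef_rot: [[-0.985, 0.17, 0.008], [0.17, 0.985, -0.002], [-0.008, -0.0, -1.0]]
force: [0.7, 0.4, 0.0]
width: 0.343
finger_force: 0.0
```

```bash
python3 - <<'E'
from h import *
import cv2
go(612,61.6,360,-9.8)
s=ctrl.snapshot("scene");cv2.imwrite("pics/m_s.png",s[:,:,::-1])
a=cv2.cvtColor(cv2.imread("pics/k_s.png"),cv2.COLOR_BGR2GRAY);b=cv2.cvtColor(cv2.imread("pics/m_s.png"),cv2.COLOR_BGR2GRAY)
for c in(300,306,312):
    print(c,"before",a[205:245,c].tolist());print(c,"after ",b[205:245,c].tolist())
F=np.array([657.9,53.2]);t=np.radians(-9.8);u=np.array([np.cos(t),np.sin(t)]);n=np.array([-u[1],u[0]])
# where level rib-top line (near side) lies at these columns for rib-top heights
for zt in(150,147,145,142):
    P=[px("scene",[*(F-u*d-n*4),zt]) for d in(150,40)]
    print("rib top",zt,[round(float(np.interp(c,[P[0][0],P[1][0]],[P[0][1],P[1][1]])),1) for c in(300,306,312,318,324)],P[0].round(1))
E
```

```text
turn [-0.02  0.48 -0.02] shift [-3.4 -0.2  1.1] at [608.7  62.4 361.1] t 13.65 F [0.7 0.4 0. ] w 29.9 grip 0.0
300 before [89, 88, 88, 88, 88, 89, 88, 89, 88, 86, 83, 76, 159, 206, 160, 92, 85, 89, 89, 89, 90, 89, 88, 86, 83, 101, 115, 128, 172, 191, 160, 127, 125, 191, 226, 222, 190, 132, 99, 94]
300 after  [88, 87, 87, 87, 86, 88, 88, 89, 87, 86, 84, 86, 83, 74, 159, 205, 158, 89, 84, 89, 90, 89, 88, 88, 87, 85, 92, 107, 115, 129, 136, 165, 159, 188, 225, 220, 188, 132, 99, 93]
306 before [75, 81, 90, 90, 89, 88, 84, 80, 89, 156, 186, 135, 77, 87, 89, 89, 89, 89, 89, 88, 86, 92, 110, 121, 120, 119, 121, 113, 92, 82, 95, 126, 108, 77, 87, 87, 84, 72, 98, 196]
306 after  [73, 80, 89, 88, 89, 86, 85, 85, 86, 80, 88, 164, 188, 131, 80, 85, 88, 89, 89, 88, 87, 87, 85, 90, 109, 121, 119, 118, 124, 116, 99, 123, 108, 77, 87, 87, 83, 71, 96, 195]
312 before [79, 77, 87, 96, 79, 98, 178, 181, 113, 81, 88, 91, 89, 88, 89, 89, 88, 84, 102, 118, 123, 120, 118, 124, 102, 81, 88, 88, 89, 88, 89, 88, 87, 89, 89, 89, 87, 87, 88, 88]
312 after  [78, 76, 86, 95, 85, 81, 79, 105, 178, 171, 102, 79, 88, 90, 90, 89, 88, 89, 87, 84, 101, 119, 119, 117, 117, 122, 104, 82, 86, 87, 88, 87, 87, 86, 88, 88, 87, 88, 87, 87]
rib top 150 [219.1, 215.9, 212.6, 209.4, 206.1] [295.8 221.4]
rib top 147 [219.9, 216.6, 213.4, 210.1, 206.8] [295.8 222.2]
rib top 145 [220.4, 217.1, 213.9, 210.6, 207.3] [295.8 222.7]
rib top 142 [221.1, 217.9, 214.6, 211.3, 208.0] [295.9 223.4]
```

Rib-top height is now ≈142 mm, 8 mm lower than before. That matches home at 145 with the expected 2–3 mm droop. To be sure of the catch, I'll press with closed fingertips on the rib top close to the stem, with no off-centre moment.

Emit:
carry_out([
  [[0, 0.5, 0], [0, 0, -10], 10],
  [[0, 0.5, 0], [-8, 0, -12], 0],
  [[0, 0.5, 0], [-18, 0, -12], 0],
  [[0, 0.5, 0], [-24, 0, -12], 0],
  [[0, 0.5, 0], [-24, 0, -12], 0],
  [[0, 0.5, 0], [-24, 0, -5], 0],
  [[0, 0.5, 0], [-24, 0, 8], 0],
  [[0, 0.5, 0], [-24, 0, 20], 0],
  [[0, 0.5, 0], [-24, 0, 29], 0],
  [[0, 0.5, 0], [-24, 0, 29], 0],
])

```text
time: 14.53
ee_pos: [630.1, 58.5, 326.9]
eef_rot: [[-0.985, 0.17, -0.012], [0.17, 0.985, 0.001], [0.012, -0.001, -1.0]]
force: [0.7, 0.3, 0.5]
width: 0.003
finger_force: 0.1
```

Emit:
carry_out([
  [[0, 0, 0], [0, 0, 1], 0],
  [[0, 0, 0], [0, 0, 2], 0],
  [[0, 0, 0], [0, 0, 3], 0],
  [[0, 0, 0], [0, 0, 3], 0],
])

```text
time: 14.87
ee_pos: [630.2, 58.6, 326.5]
eef_rot: [[-0.985, 0.17, -0.01], [0.17, 0.985, 0.0], [0.01, -0.001, -1.0]]
force: [-3.5, 0.9, 9.7]
width: 0.005
finger_force: 5.0
```

Emit:
carry_out([
  [[0, 0, 0], [0, 0, 1], 0],
  [[0, 0, 0], [0, 0, 2], 0],
  [[0, 0, 0], [0, 0, 3], 0],
  [[0, 0, 0], [0, 0, 3], 0],
])

```text
time: 15.2
ee_pos: [630.0, 58.7, 326.1]
eef_rot: [[-0.985, 0.17, -0.009], [0.17, 0.985, 0.0], [0.009, -0.001, -1.0]]
force: [-6.8, 0.6, 21.1]
width: 0.005
finger_force: 11.0
```

The rib top by the stem is at 144–145 mm, rigid under 21 N and exactly home. Retreat and do the final check.

Emit:
carry_out([
  [[0, 0, 0], [0, 0, -6], 0],
  [[0, 0, 0], [0, 0, -18], 0],
  [[0, 0, 0], [0, 0, -40], 0],
  [[0, 0, 0], [0, 0, -65], 0],
  [[0, 0, 0], [15, 0, -90], 0],
  [[0, 0, 0], [40, 0, -110], 0],
  [[0, 0, 0], [70, 0, -120], 0],
  [[0, 0, 0], [100, 0, -125], 0],
  [[0, 0, 0], [120, 0, -125], 0],
  [[0, 0, 0], [120, 0, -125], 0],
])

```text
time: 16.03
ee_pos: [509.6, 79.8, 448.6]
eef_rot: [[-0.985, 0.169, -0.013], [0.169, 0.986, 0.001], [0.013, -0.001, -1.0]]
force: [-0.8, 0.4, 0.3]
width: 0.01
finger_force: 0.0
```

```bash
python3 - <<'E'
from h import *
import cv2
s=ctrl.snapshot("scene");cv2.imwrite("pics/n_s.png",s[:,:,::-1]);t=ctrl.snapshot("top");t0=cv2.imread("pics/top0.png")[:,:,::-1];s0=cv2.imread("pics/scene0.png")[:,:,::-1]
b=cv2.cvtColor(s,cv2.COLOR_RGB2GRAY)
for c in(300,306,312,318):print(c,b[202:228,c].tolist())
def cen(i,x,y,w,h,lo,hi):
    m=cv2.inRange(cv2.cvtColor(np.ascontiguousarray(i[y:y+h,x:x+w]),cv2.COLOR_RGB2HSV),lo,hi);M=cv2.moments(m,True);return round(M["m10"]/max(M["m00"],1)+x,2),round(M["m01"]/max(M["m00"],1)+y,2),M["m00"]
for i,j in((s0,s),): print("jar",[cen(k,345,255,35,40,(0,150,90),(8,255,255)) for k in(i,j)],"roll",[cen(k,372,335,58,58,(12,80,80),(30,255,255)) for k in(i,j)])
print(ctrl.observe()["ee_pos"],ctrl.observe()["force"])
E
```

```text
300 [79, 83, 84, 82, 83, 82, 84, 83, 83, 85, 83, 84, 81, 81, 82, 79, 71, 153, 195, 149, 86, 81, 84, 85, 85, 85]
306 [72, 71, 74, 70, 76, 84, 83, 83, 82, 81, 80, 82, 76, 92, 160, 177, 124, 76, 82, 85, 84, 84, 84, 83, 83, 80]
312 [68, 71, 74, 74, 72, 81, 92, 82, 76, 75, 118, 178, 163, 97, 76, 84, 84, 84, 83, 83, 83, 82, 83, 98, 113, 114]
318 [56, 59, 67, 74, 69, 55, 56, 138, 185, 143, 78, 81, 84, 85, 85, 85, 85, 84, 82, 86, 105, 115, 112, 111, 117, 109]
jar [(364.51, 272.45, 235.0), (364.51, 272.4, 235.0)] roll [(399.51, 363.83, 892.0), (400.02, 363.41, 899.0)]
[513.48054229  78.89468006 448.68385411] [0.23935592 0.21296062 0.17026316]
```

```bash
python3 -c "
from workcell import ctrl
print(ctrl.close_job())"
```

```text
the job is handed in; nothing more can be done
None
```

The steel shelf arm hangs at the high place on the empty upright, level with its neighbour, and I handed the job in at about 16 s. It sat at home height and did not move under a 21 N push, but I did not see the catch itself snap out. The gripper is clear, and the jar and roll stand where they were to within half a pixel.

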